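# Pack a second layer of lock cases on a separator board

### The job

A first layer of lock cases lies in the packing tray. Lift the full-length separator board out of the rack, lay it down flat on clear bench and let go of it; then take it again by its long edges, put it in the tray flat on the first layer and let go. Then set the two loose lock cases gently on the board, one in the middle of each half, lying flat as they lie now and lengthways along the tray; leave the first layer, the short board and the other things where they are.

Things in the scene. Friction and masses are not known exactly. Their poses are not given: they have to be found in the camera images.
- tray: Packing tray, fixed: dark wood base 90 (x) x 230 (y) x 8; four aluminium corner angles, tops at z = 44, leave 68 (x) by 208 (y) clear inside; their legs run 27 along y and 16 along x, the rest of the sides is open. Origin: centre of underside; y long, z up. Heights above it: base top 8, first layer top 24, board on it 32.
- rack: White-painted steel rack, fixed: base 130 (x) x 170 (y) x 6, two slots along its y at x = -30 and +30. Each slot: two pairs of upright cheeks, 10 apart, tops at z = 36, at y = 45 to 75 and -75 to -45; the middle is open. Boards stand in the slots and come out straight up. Origin: centre of underside.
- board: The full-length separator board: plain plywood, 200 long (y) x 60 wide (z) x 8 thick (x), about 70 g. It stands on a long edge in one of the rack's slots, its top edge 66 above the bench. Origin: centre of the board. Lying flat, its x axis is vertical, either way up.
- short_board: A shorter, lower plywood offcut, 140 (y) x 45 (z) x 8 (x), origin at its centre, standing in the other slot of the rack; stays there.
- lower_lock_1: Mortise lock case, lying flat: steel box 56 (x) x 72 (y) x 16 high, a brass strip 60 (x) x 4 on its +y end, a brass bolt 20 wide sticking out 8 more: y from -38 to +46 in all. Keyhole and screws on top. Origin: underside, mid-width; z up. 210 to 390 g. Lies in the tray, first layer, in its +y half; stays there.
- lower_lock_2: Mortise lock case, lying flat: steel box 56 (x) x 72 (y) x 16 high, a brass strip 60 (x) x 4 on its +y end, a brass bolt 20 wide sticking out 8 more: y from -38 to +46 in all. Keyhole and screws on top. Origin: underside, mid-width; z up. 210 to 390 g. Lies in the tray, first layer, in its -y half, turned half round; stays there.
- lock_1: Mortise lock case, lying flat: steel box 56 (x) x 72 (y) x 16 high, a brass strip 60 (x) x 4 on its +y end, a brass bolt 20 wide sticking out 8 more: y from -38 to +46 in all. Keyhole and screws on top. Origin: underside, mid-width; z up. 210 to 390 g. Lies on the bench, to be packed.
- lock_2: Mortise lock case, lying flat: steel box 56 (x) x 72 (y) x 16 high, a brass strip 60 (x) x 4 on its +y end, a brass bolt 20 wide sticking out 8 more: y from -38 to +46 in all. Keyhole and screws on top. Origin: underside, mid-width; z up. 210 to 390 g. Lies on the bench, to be packed; the same as lock_1.
- padlock: Brass padlock lying flat, body 45 x 50 x 22 high, steel shackle to its +y. Origin: centre of the body's underside. Bystander.
- tin: Round grey tin with a steel lid, 72 in diameter, 55 high. Origin: centre of its underside. Bystander.
- screwdriver: Screwdriver lying along its x, about 200 long. Bystander.

How it is judged:
On the way, in this order (a step that is already met when the one before it is completed fails the run):
1. the separator board lies flat on the bench, away from the tray, let go (angle between the x axis of board and the z axis of tray, either way round below 0.06 rad and height (world z) of board below 0.009 m and horizontal distance between board and tray above 0.1 m and contact force between the fingers and board below 0.1 N and linear speed of board below 0.03 m/s), for 0.2 s.
2. the board lies flat in the tray on the first layer, let go (x of board in the frame of tray between -0.008 and 0.008 m and y of board in the frame of tray between -0.008 and 0.008 m and z of board in the frame of tray between 0.025 and 0.031 m and angle between the x axis of board and the z axis of tray, either way round below 0.06 rad and angle between the y axis of board and the y axis of tray, either way round below 0.1 rad and contact force between the fingers and board below 0.1 N), for 0.2 s.
3. one loose lock case lies on the board in the middle of one half of the tray, let go (x of board in the frame of tray between -0.008 and 0.008 m and y of board in the frame of tray between -0.008 and 0.008 m and z of board in the frame of tray between 0.025 and 0.031 m and angle between the x axis of board and the z axis of tray, either way round below 0.06 rad and angle between the y axis of board and the y axis of tray, either way round below 0.1 rad and ((x of lock_1 in the frame of tray between -0.012 and 0.012 m and y of lock_1 in the frame of tray between 0.032 and 0.068 m and z of lock_1 in the frame of tray between 0.029 and 0.036 m and angle between lock_1's own z axis and vertical below 0.08 rad and angle between the y axis of lock_1 and the y axis of tray, either way round below 0.15 rad and contact force between the fingers and lock_1 below 0.1 N and linear speed of lock_1 below 0.03 m/s) or (x of lock_1 in the frame of tray between -0.012 and 0.012 m and y of lock_1 in the frame of tray between -0.068 and -0.032 m and z of lock_1 in the frame of tray between 0.029 and 0.036 m and angle between lock_1's own z axis and vertical below 0.08 rad and angle between the y axis of lock_1 and the y axis of tray, either way round below 0.15 rad and contact force between the fingers and lock_1 below 0.1 N and linear speed of lock_1 below 0.03 m/s) or (x of lock_2 in the frame of tray between -0.012 and 0.012 m and y of lock_2 in the frame of tray between 0.032 and 0.068 m and z of lock_2 in the frame of tray between 0.029 and 0.036 m and angle between lock_2's own z axis and vertical below 0.08 rad and angle between the y axis of lock_2 and the y axis of tray, either way round below 0.15 rad and contact force between the fingers and lock_2 below 0.1 N and linear speed of lock_2 below 0.03 m/s) or (x of lock_2 in the frame of tray between -0.012 and 0.012 m and y of lock_2 in the frame of tray between -0.068 and -0.032 m and z of lock_2 in the frame of tray between 0.029 and 0.036 m and angle between lock_2's own z axis and vertical below 0.08 rad and angle between the y axis of lock_2 and the y axis of tray, either way round below 0.15 rad and contact force between the fingers and lock_2 below 0.1 N and linear speed of lock_2 below 0.03 m/s))), for 0.2 s.
At the end, for the whole second after the job is handed in: First-layer locks on the tray base; board flat on them within 8 mm of the tray's centre, square within 0.1 rad; both loose locks flat, right side up on it, one per half: origin within 12 mm across, 18 mm along of the half's middle (50 mm off centre), within 0.15 rad; all released, at rest (x of board in the frame of tray between -0.008 and 0.008 m and y of board in the frame of tray between -0.008 and 0.008 m and z of board in the frame of tray between 0.025 and 0.031 m and angle between the x axis of board and the z axis of tray, either way round below 0.06 rad and angle between the y axis of board and the y axis of tray, either way round below 0.1 rad and x of lower_lock_1 in the frame of tray between -0.012 and 0.012 m and y of lower_lock_1 in the frame of tray between 0.03 and 0.07 m and z of lower_lock_1 in the frame of tray between 0.005 and 0.012 m and x of lower_lock_2 in the frame of tray between -0.012 and 0.012 m and y of lower_lock_2 in the frame of tray between -0.07 and -0.03 m and z of lower_lock_2 in the frame of tray between 0.005 and 0.012 m and (((x of lock_1 in the frame of tray between -0.012 and 0.012 m and y of lock_1 in the frame of tray between 0.032 and 0.068 m and z of lock_1 in the frame of tray between 0.029 and 0.036 m and angle between lock_1's own z axis and vertical below 0.08 rad and angle between the y axis of lock_1 and the y axis of tray, either way round below 0.15 rad and contact force between the fingers and lock_1 below 0.1 N and linear speed of lock_1 below 0.03 m/s) and (x of lock_2 in the frame of tray between -0.012 and 0.012 m and y of lock_2 in the frame of tray between -0.068 and -0.032 m and z of lock_2 in the frame of tray between 0.029 and 0.036 m and angle between lock_2's own z axis and vertical below 0.08 rad and angle between the y axis of lock_2 and the y axis of tray, either way round below 0.15 rad and contact force between the fingers and lock_2 below 0.1 N and linear speed of lock_2 below 0.03 m/s)) or ((x of lock_1 in the frame of tray between -0.012 and 0.012 m and y of lock_1 in the frame of tray between -0.068 and -0.032 m and z of lock_1 in the frame of tray between 0.029 and 0.036 m and angle between lock_1's own z axis and vertical below 0.08 rad and angle between the y axis of lock_1 and the y axis of tray, either way round below 0.15 rad and contact force between the fingers and lock_1 below 0.1 N and linear speed of lock_1 below 0.03 m/s) and (x of lock_2 in the frame of tray between -0.012 and 0.012 m and y of lock_2 in the frame of tray between 0.032 and 0.068 m and z of lock_2 in the frame of tray between 0.029 and 0.036 m and angle between lock_2's own z axis and vertical below 0.08 rad and angle between the y axis of lock_2 and the y axis of tray, either way round below 0.15 rad and contact force between the fingers and lock_2 below 0.1 N and linear speed of lock_2 below 0.03 m/s)))); the robot touches nothing.
It fails at once if the short board, padlock, tin or screwdriver is moved over 30 mm (distance of any of short_board, padlock, tin, screwdriver from where it was at the start of the episode above 0.03 m).
It fails at once if a first-layer lock is shifted over 25 mm (distance of any of lower_lock_1, lower_lock_2 from where it was at the start of the episode above 0.025 m).
It fails at once if a lock is dropped or pressed hard on the board (over 60 N) (contact force between any of lock_1, lock_2 and board above 60 N).
It also fails if it takes over 72 s, if anything falls off the work surface, if the arm or the gripper's body presses on something with over 40 N, if the wrist force passes 120 N, or if a joint passes its speed limit or range.

### The arm

A 6-joint arm with a two-finger parallel gripper is mounted at the origin on the work surface. World frame = base frame: x ahead of the robot, y to its left, z up, the work surface at z = 0. Lengths are in m, angles in rad, forces in N, time in s.
With the tool pointing down it reaches from about 0.375 to 0.925 m from the base axis. Payload 5.7 kg.
Tool frame: the origin (TCP) lies midway between the tips of the shut fingers; the grasp point (between the pads) lies 19 mm behind it; z points along the fingers, y is the line along which they close (so a half turn about z gives the same grasp; the last joint's range is limited). The gripper opens to 85 mm and grips with 20 to 120 N. Pads are 22 mm wide; open, the fingers measure 114 mm over their backs; the gripper's body (76 mm by 85 mm) begins 54 mm behind the grasp point. The pads swing forward as they close: fully open they stand 13 mm farther back than shut.
Start: joints at [-1.449, 0.359, 1.51, -0, 1.272, -0.115], TCP at [0.141, -0.583, 0.231] pointing down, gripper open.
Joint ranges: [-2.97, 2.97], [-1.01, 2.36], [0.21, 2.38], [-0.96, 4.11], [0.2, 2.71], [-2.98, 2.98]. Speed limits (rad/s): [2.39, 2.39, 3.14, 3.14, 3.14, 3.14].

### API

Orientations are given as a rotation vector (axis times angle).
In Python, from cell import bot gives the robot as it stands.
- The arm moves only by the shell command python3 -m inch 'ROWS' [FORCE]. ROWS is JSON, a list of rows, each an object of numbers: "rx", "ry", "rz": the turn, a rotation vector about the tool's x, y, z each as a share of pi rad, from -1 to 1; "x", "y", "z": the shift along the tool's x, y, z each as a share of 0.2 m, from -1 to 1; "claw": the opening, from 0 (shut) to 1 (fully open). A call has exactly 8 rows; each row is the pose to reach, as a shift and turn from the pose commanded when the call began, along the tool's axes at that moment, turning the shorter way round; what a row does not reach only later rows make up. A row lasts 1/8 s, in which the tool goes at most 62.5 mm and 10.7 degrees, less where a joint would pass 70% of its speed; a pose out of reach is approached as far as the arm can. A call with a number of a shift or a turn outside -1 to 1 is refused whole. A call with a gripper value outside its range is refused whole. The fingers move at their own pace and stop on an object; FORCE is the grip in N (left out, the last holds). Time passes only in rows, so rows that repeat a pose let the fingers close, or fill a call up. It gives the time, the measured TCP pose, the force, the opening and the grip force at its end, in the units of the state.
- bot.get_state(): the state, without advancing time (a new reading comes with each control period).
- bot.capture(name): name is "scene" or "top" or "wrist"; returns a dict with "frame" (400x640x3 uint8, blue, green, red), "z_map" (400x640 float32, m along the optical axis (not along the pixel's ray), 0 where there is no reading), "fovy" (degrees; the focal length in pixels is half the picture's height over the tangent of half this angle, whatever the lens; pixels are square), "cx", "cy" (the principal point, pixels), "rvec" (rotation vector, rad) and "tvec" (3), from world to camera coordinates, as OpenCV has them. Camera axes: x right, y down, z forward; pixel columns grow to the right and rows downward; lengths in m; the calibration is good to about 2 mm. The wrist camera is an equidistant fisheye: a pixel r from the principal point sees the ray r / f radians off the axis. A picture is of the moment at which its call begins.
- bot.close_job(): hands the job in; it is judged then, once.
Trained networks look in a picture, given as the dict that the camera call returned (one of the last four; its "shot" number tells which), for a name from the list of things; names that differ only in an ending like _2 or _b are one class to them, and where a whole thing is asked for, a point or a joint stands for the part that bears it (a point fixed in the world has none). Each returns a list of dicts, best first, with "confidence" (0 to 1); they miss things now and then, are a little off and sometimes report something else, mostly with a low value. They report only what shows in the picture. A call takes as long as a camera call.
- bot.look_for(picture, name): "rect" ([left, top, right, bottom] as shares, 0 to 1, of the picture: columns of its width, rows of its height, round what is visible of it).
- bot.pinpoint(picture, name): "at" ([column, row] as shares, 0 to 1, of the picture: columns of its width, rows of its height: a listed point, or the origin of a listed thing).
The state is a dict: "time": time; "q": joint angles; "joint_vel": joint speeds; "tau": joint torques, N m; "ee_pos": TCP position; "eef_rot": TCP orientation; "ft_force": force on the tool from outside, world axes, zero at the start; "torque": the same for the moment, N m; "gripper_width": finger opening in m; "gripper_force": force on a finger pad.
Only numpy, scipy, OpenCV 4.12 (cv2) and the standard library are available. Lean on these libraries where they do the work, as an engineer would, in place of code of your own. Each camera call takes 0.05 s, during which the arm holds its last target. There are 200 camera calls.

## Working session

There is one attempt and no reset: what is moved stays moved. The work goes in short steps, Python scripts to look and compute and a shell command to move; the robot and the scene stay as the last step left them, time stands still between calls to the robot, and variables do not carry over. Pictures are saved under pics/ and viewed, at most 10 in all, crops included, and the job is handed in when it is done.

```bash
mkdir -p pics; ls; python3 - <<'E'
from cell import bot
import cv2,pickle
s=bot.get_state();print({k:s[k] for k in('time','ee_pos','eef_rot','gripper_width')})
P={}
for n in('scene','top'):
    p=bot.capture(n);P[n]=p;cv2.imwrite(f'pics/{n}0.png',p['frame'])
    for t in('tray','rack','board','short_board','lock_1','lower_lock_1','padlock','tin','screwdriver'):
        print(n,t,[(round(d['confidence'],2),[round(float(d['at'][0])*640),round(float(d['at'][1])*400)]) for d in bot.pinpoint(p,t)][:4])
pickle.dump(P,open('p0.pkl','wb'))
E
```

```text
pics
{'time': 0.0, 'ee_pos': array([ 0.14066683, -0.58256819,  0.23042982]), 'eef_rot': array([-3.11774011e+00, -3.70836083e-01, -1.73225921e-05]), 'gripper_width': 0.08531296254666998}
scene tray [(0.84, [216, 287]), (0.31, [364, 152]), (0.29, [353, 157])]
scene rack [(0.76, [355, 156])]
scene board [(0.63, [350, 147]), (0.4, [364, 149])]
scene short_board [(0.76, [364, 152]), (0.5, [236, 273])]
scene lock_1 [(0.78, [308, 184]), (0.72, [260, 215])]
scene lower_lock_1 [(0.83, [237, 273]), (0.78, [197, 300])]
scene padlock [(0.61, [319, 290])]
scene tin [(0.58, [393, 240]), (0.48, [417, 189])]
scene screwdriver [(0.86, [414, 191])]
top tray [(0.89, [423, 213])]
top rack [(0.82, [202, 236])]
top board [(0.95, [199, 249])]
top short_board [(0.6, [203, 227])]
top lock_1 [(0.83, [281, 244]), (0.57, [339, 256])]
top lower_lock_1 [(0.82, [404, 217]), (0.56, [444, 216])]
top padlock [(0.88, [379, 157])]
top tin [(0.62, [302, 143])]
top screwdriver [(0.83, [225, 161])]
```

View pics/scene0.png

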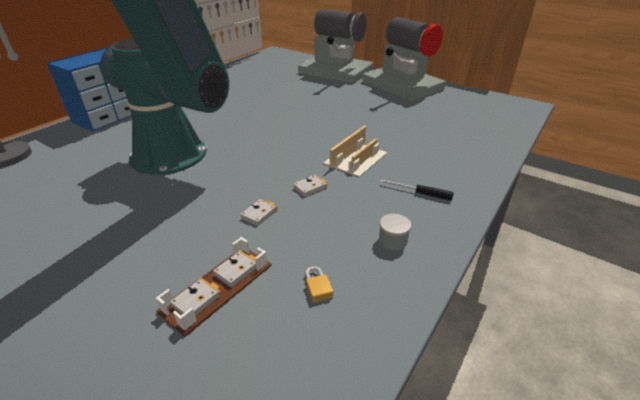

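View pics/top0.png

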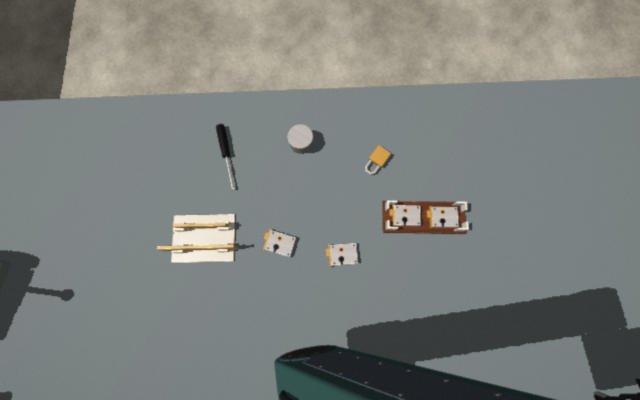

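```bash
cat > h.py <<'E'
import numpy as np,cv2
from scipy.spatial.transform import Rotation as R
def cloud(p):
    z=p['z_map'];h,w=z.shape;f=h/2/np.tan(np.radians(p['fovy'])/2)
    v,u=np.mgrid[:h,:w].astype(float);X=(u-p['cx'])/f;Y=(v-p['cy'])/f
    if p.get('fish'):
        r=np.hypot(X,Y);k=np.where(r>1e-9,np.tan(np.minimum(r,1.5))/np.maximum(r,1e-9),1);X,Y=X*k,Y*k
    C=np.stack([X*z,Y*z,z],-1)
    W=(C-np.ravel(p['tvec']))@R.from_rotvec(np.ravel(p['rvec'])).as_matrix()
    W[z<=0]=np.nan
    return W
def rect(W,lo,hi,box):
    m=(W[...,2]>lo)&(W[...,2]<hi)&(W[...,0]>box[0])&(W[...,0]<box[1])&(W[...,1]>box[2])&(W[...,1]<box[3])
    return W[m]
def mar(P):
    (c,s,a)=cv2.minAreaRect((P[:,:2]*1000).astype(np.float32))
    return np.round(c,1),np.round(s,1),round(a,2),len(P)
E
python3 - <<'E'
import pickle;from h import *
P=pickle.load(open('p0.pkl','rb'))
W=cloud(P['top']);S=cloud(P['scene'])
for n,(u,v) in dict(tray=(423,213),board=(199,249),short=(203,227),lockA=(281,244),lockB=(339,256),lowA=(404,217),lowB=(444,216),pad=(379,157),tin=(302,143),drv=(225,161)).items(): print('top',n,np.round(W[v,u],4))
for n,(u,v) in dict(tray=(216,287),board=(350,147),short=(364,149),lockA=(308,184),lockB=(260,215),lowA=(237,273),lowB=(197,300)).items(): print('scene',n,np.round(S[v,u],4))
print(P['top']['fovy'],P['top']['cx'],P['top']['tvec'],P['top']['rvec'])
E
```

```text
top tray [ 0.5514 -0.2962  0.0078]
top board [0.4746 0.3236 0.0256]
top short [0.5345 0.3149 0.023 ]
top lockA [0.4799 0.1024 0.0173]
top lockB [ 0.4411 -0.0543  0.0178]
top lowA [ 0.5391 -0.2375  0.0279]
top lowB [ 0.5379 -0.3483  0.0253]
top pad [ 0.7161 -0.1828  0.0215]
top tin [0.7546 0.0348 0.0559]
top drv [0.7285 0.2617 0.0017]
scene tray [nan nan nan]
scene board [0.4839 0.3224 0.0327]
scene short [0.5416 0.3081 0.0502]
scene lockA [0.4853 0.0968 0.0191]
scene lockB [ 0.4683 -0.0828  0.0196]
scene lowA [ 0.564  -0.2598  0.0251]
scene lowB [nan nan nan]
53.85278869703911 317.7978889313486 [0.02105387 0.60219263 0.98889775] [ 2.06324517 -2.1482776   0.2354897 ]
```

The scene view shows the board in the near rack slot (350,147), the loose locks at (308,184) and (260,215), and the tray at (216,287). The top view shows the board along world y at row 247, the locks at (281,243) and (343,254), and the tray at (426,217). Bench is clear around x≈0.62, y≈0.08.

```bash
python3 - <<'E'
import pickle;from h import *
P=pickle.load(open('p0.pkl','rb'))
for n in('top','scene'):
    W=cloud(P[n])
    for k,lo,hi,b in [('board',.055,.075,(.40,.50,.15,.5)),('short',.042,.06,(.50,.6,.15,.5)),('lockA',.011,.024,(.40,.53,.03,.18)),('lockB',.011,.024,(.38,.53,-.15,.0)),
      ('low',.018,.03,(.45,.62,-.42,-.18)),('angles',.036,.05,(.45,.65,-.45,-.15)),('tray',.003,.05,(.42,.66,-.5,-.12)),('rack',.003,.05,(.38,.62,.2,.45)),('tin',.05,.06,(.65,.85,-.05,.15)),('pad',.015,.03,(.6,.8,-.25,-.1))]:
        q=rect(W,lo,hi,b)
        if len(q)>8: print(n,k,*mar(q),'z50/95',np.round(np.percentile(q[:,2],[50,95]),4))
E
```

```text
top board [478.3 322.4] [198.4   8.5] 89.06 260 z50/95 [0.0663 0.0697]
top short [538.3 317.8] [138.8   9.2] 88.47 177 z50/95 [0.0512 0.0544]
top lockA [485.  111.4] [83.2 57. ] 71.56 589 z50/95 [0.0164 0.0199]
top lockB [447.  -60.6] [57.  82.9] 1.14 596 z50/95 [0.0165 0.0199]
top low [ 539.5 -294.7] [214.5  74.9] 87.31 1236 z50/95 [0.0241 0.0277]
top angles [ 541.4 -296.2] [217.2  76.9] 86.66 146 z50/95 [0.0422 0.0466]
top tray [ 539.9 -309.9] [379.1 239.3] 89.98 3405 z50/95 [0.0102 0.0308]
top rack [500.4 325.1] [239.  249.6] 0.04 3120 z50/95 [0.0067 0.0374]
top tin [777.4  41. ] [71.3 69.4] 15.39 489 z50/95 [0.0552 0.0585]
top pad [ 708.2 -173.5] [44.8 84.7] 51.56 295 z50/95 [0.0216 0.0252]
scene board [478.6 321.9] [200.8  12. ] 89.79 196 z50/95 [0.0643 0.0684]
scene short [538.9 316.9] [139.6   9.8] 88.71 124 z50/95 [0.0507 0.0532]
scene lockA [485.7 109.7] [85.4 62. ] 70.38 367 z50/95 [0.0171 0.019 ]
scene lockB [447.3 -61.3] [59.8 86.5] 3.39 476 z50/95 [0.0171 0.019 ]
scene low [ 541.8 -297.8] [217.   77.5] 86.89 1990 z50/95 [0.025  0.0272]
scene angles [ 540.8 -297.7] [217.6  79.1] 86.76 363 z50/95 [0.0433 0.0461]
scene tray [ 539.9 -309.9] [239.7 379.3] 0.05 4918 z50/95 [0.0189 0.041 ]
scene rack [500.1 324.3] [238.6 247.8] 0.09 1417 z50/95 [0.0129 0.0461]
scene tin [777.3  37.9] [68.3 69.9] 27.73 540 z50/95 [0.0557 0.0576]
scene pad [ 709.5 -176.9] [45.2 86. ] 51.39 526 z50/95 [0.0224 0.0246]
```

```bash
python3 - <<'E'
# pose delta in tool axes from the start to above board, tool y along world x
import numpy as np
from scipy.spatial.transform import Rotation as R
r=R.from_rotvec([-3.11774,-.370836,0]);print(r.as_matrix().round(3))
E
```

```text
[[ 0.972  0.235 -0.   ]
 [ 0.235 -0.972  0.002]
 [ 0.    -0.002 -1.   ]]
```

```bash
python3 -m inch '[{"x":0.125,"y":-0.125,"rz":-0.052},{"x":0.25,"y":-0.25,"rz":-0.104},{"x":0.375,"y":-0.375,"rz":-0.157},{"x":0.5,"y":-0.5,"rz":-0.209},{"x":0.625,"y":-0.625,"rz":-0.261},{"x":0.75,"y":-0.75,"rz":-0.313},{"x":0.9,"y":-0.9,"rz":-0.366},{"x":1,"y":-1,"rz":-0.418}]' 60
```

```text
schema error: expected keys rx, ry, rz, x, y, z, claw
```

```bash
python3 -m inch '[{"rx":0,"ry":0,"rz":-0.052,"x":0.125,"y":-0.125,"z":0,"claw":1},{"rx":0,"ry":0,"rz":-0.104,"x":0.25,"y":-0.25,"z":0,"claw":1},{"rx":0,"ry":0,"rz":-0.157,"x":0.375,"y":-0.375,"z":0,"claw":1},{"rx":0,"ry":0,"rz":-0.209,"x":0.5,"y":-0.5,"z":0,"claw":1},{"rx":0,"ry":0,"rz":-0.261,"x":0.625,"y":-0.625,"z":0,"claw":1},{"rx":0,"ry":0,"rz":-0.313,"x":0.75,"y":-0.75,"z":0,"claw":1},{"rx":0,"ry":0,"rz":-0.366,"x":0.9,"y":-0.9,"z":0,"claw":1},{"rx":0,"ry":0,"rz":-0.418,"x":1,"y":-1,"z":0,"claw":1}]' 60
```

```text
time: 2.0
ee_pos: [0.2888, -0.3403, 0.2314]
eef_rot: [-2.238, -2.205, -0.001]
ft_force: [-0.1, -0.2, -0.6]
gripper_width: 0.0857
gripper_force: 0.0
```

```bash
python3 -m inch '[{"rx":0,"ry":0,"rz":0,"x":0.15,"y":0.13,"z":0,"claw":1},{"rx":0,"ry":0,"rz":0,"x":0.3,"y":0.25,"z":0,"claw":1},{"rx":0,"ry":0,"rz":0,"x":0.45,"y":0.38,"z":0,"claw":1},{"rx":0,"ry":0,"rz":0,"x":0.6,"y":0.5,"z":0,"claw":1},{"rx":0,"ry":0,"rz":0,"x":0.7,"y":0.6,"z":0,"claw":1},{"rx":0,"ry":0,"rz":0,"x":0.8,"y":0.7,"z":0,"claw":1},{"rx":0,"ry":0,"rz":0,"x":0.9,"y":0.8,"z":0,"claw":1},{"rx":0,"ry":0,"rz":0,"x":1,"y":0.86,"z":0,"claw":1}]' 60 >/dev/null
python3 -m inch '[{"rx":0,"ry":0,"rz":0,"x":0.13,"y":0,"z":0,"claw":1},{"rx":0,"ry":0,"rz":0,"x":0.25,"y":0,"z":0,"claw":1},{"rx":0,"ry":0,"rz":0,"x":0.38,"y":0.01,"z":0,"claw":1},{"rx":0,"ry":0,"rz":0,"x":0.5,"y":0.02,"z":0,"claw":1},{"rx":0,"ry":0,"rz":0,"x":0.63,"y":0.02,"z":0,"claw":1},{"rx":0,"ry":0,"rz":0,"x":0.75,"y":0.03,"z":0,"claw":1},{"rx":0,"ry":0,"rz":0,"x":0.88,"y":0.03,"z":0,"claw":1},{"rx":0,"ry":0,"rz":0,"x":1,"y":0.04,"z":0,"claw":1}]'
python3 -m inch '[{"rx":0,"ry":0,"rz":0,"x":0.13,"y":0,"z":0,"claw":1},{"rx":0,"ry":0,"rz":0,"x":0.25,"y":0,"z":0,"claw":1},{"rx":0,"ry":0,"rz":0,"x":0.38,"y":0,"z":0,"claw":1},{"rx":0,"ry":0,"rz":0,"x":0.5,"y":0,"z":0.05,"claw":1},{"rx":0,"ry":0,"rz":0,"x":0.63,"y":0,"z":0.1,"claw":1},{"rx":0,"ry":0,"rz":0,"x":0.75,"y":0,"z":0.15,"claw":0.8},{"rx":0,"ry":0,"rz":0,"x":0.88,"y":0,"z":0.2,"claw":0.6},{"rx":0,"ry":0,"rz":0,"x":1,"y":0,"z":0.25,"claw":0.5}]'
python3 - <<'E'
from cell import bot
from h import *
p=bot.capture('wrist');p['fish']=1;cv2.imwrite('pics/w1.png',p['frame'])
W=cloud(p);print(bot.get_state()['ee_pos'],bot.get_state()['eef_rot'])
q=rect(W,.055,.075,(.44,.52,.15,.5));print(mar(q),np.median(q[:,2]),p['fovy'])
E
```

```text
time: 4.0
ee_pos: [0.4765, 0.0552, 0.2315]
eef_rot: [2.244, 2.198, 0.0]
ft_force: [0.5, -0.3, -0.6]
gripper_width: 0.0856
gripper_force: 0.0
time: 5.0
ee_pos: [0.4808, 0.2552, 0.1811]
eef_rot: [2.244, 2.198, 0.001]
ft_force: [-0.8, -0.1, -0.3]
gripper_width: 0.043
gripper_force: 0.0
[0.48034806 0.25747948 0.18000977] [-2.24253985e+00 -2.19742340e+00 -1.07818427e-03]
(array([480.1, 321.5]), array([199.2,   8.6]), 89.24, 2188) 0.06504432961917667 65.70646984690485
```

```bash
python3 -m inch '[{"rx":0,"ry":0,"rz":0,"x":0.1,"y":0,"z":0,"claw":0.5},{"rx":0,"ry":0,"rz":0,"x":0.2,"y":0,"z":0.1,"claw":0.5},{"rx":0,"ry":0,"rz":0,"x":0.3,"y":-0.005,"z":0.2,"claw":0.5},{"rx":0,"ry":0,"rz":0,"x":0.32,"y":-0.01,"z":0.3,"claw":0.5},{"rx":0,"ry":0,"rz":0,"x":0.32,"y":-0.01,"z":0.4,"claw":0.5},{"rx":0,"ry":0,"rz":0,"x":0.32,"y":-0.01,"z":0.5,"claw":0.5},{"rx":0,"ry":0,"rz":0,"x":0.32,"y":-0.01,"z":0.6,"claw":0.5},{"rx":0,"ry":0,"rz":0,"x":0.32,"y":-0.01,"z":0.66,"claw":0.5}]'
python3 -m inch '[{"rx":0,"ry":0,"rz":0,"x":0,"y":0,"z":0,"claw":0.3},{"rx":0,"ry":0,"rz":0,"x":0,"y":0,"z":0,"claw":0.2},{"rx":0,"ry":0,"rz":0,"x":0,"y":0,"z":0,"claw":0.1},{"rx":0,"ry":0,"rz":0,"x":0,"y":0,"z":0,"claw":0},{"rx":0,"ry":0,"rz":0,"x":0,"y":0,"z":0,"claw":0},{"rx":0,"ry":0,"rz":0,"x":0,"y":0,"z":0,"claw":0},{"rx":0,"ry":0,"rz":0,"x":0,"y":0,"z":0,"claw":0},{"rx":0,"ry":0,"rz":0,"x":0,"y":0,"z":0,"claw":0}]' 60
```

```text
time: 6.05
ee_pos: [0.4787, 0.3183, 0.0471]
eef_rot: [-2.243, -2.198, 0.004]
ft_force: [-0.2, -0.2, 0.2]
gripper_width: 0.0424
gripper_force: 0.0
time: 7.05
ee_pos: [0.4795, 0.3185, 0.05]
eef_rot: [-2.244, -2.198, -0.0]
ft_force: [-4.2, 1.1, 6.0]
gripper_width: 0.0062
gripper_force: 60.1
```

```bash
python3 -m inch '[{"rx":0,"ry":0,"rz":0,"x":0,"y":0,"z":-0.05,"claw":0},{"rx":0,"ry":0,"rz":0,"x":0,"y":0,"z":-0.15,"claw":0},{"rx":0,"ry":0,"rz":0,"x":0,"y":0,"z":-0.3,"claw":0},{"rx":0,"ry":0,"rz":0,"x":0,"y":0,"z":-0.45,"claw":0},{"rx":0,"ry":0,"rz":0,"x":-0.05,"y":0.05,"z":-0.5,"claw":0},{"rx":0,"ry":0,"rz":0,"x":-0.15,"y":0.15,"z":-0.5,"claw":0},{"rx":0,"ry":0,"rz":0,"x":-0.3,"y":0.3,"z":-0.5,"claw":0},{"rx":0,"ry":0,"rz":0,"x":-0.45,"y":0.4,"z":-0.5,"claw":0}]'
python3 -m inch '[{"rx":0.02,"ry":0,"rz":0,"x":-0.1,"y":0.1,"z":0,"claw":0},{"rx":0.05,"ry":0,"rz":0,"x":-0.2,"y":0.2,"z":0,"claw":0},{"rx":0.1,"ry":0,"rz":0,"x":-0.3,"y":0.29,"z":0,"claw":0},{"rx":0.15,"ry":0,"rz":0,"x":-0.4,"y":0.29,"z":0,"claw":0},{"rx":0.2,"ry":0,"rz":0,"x":-0.44,"y":0.29,"z":0,"claw":0},{"rx":0.25,"ry":0,"rz":0,"x":-0.44,"y":0.29,"z":0,"claw":0},{"rx":0.29,"ry":0,"rz":0,"x":-0.44,"y":0.29,"z":0,"claw":0},{"rx":0.306,"ry":0,"rz":0,"x":-0.44,"y":0.29,"z":0,"claw":0}]'
python3 - <<'E'
from cell import bot
from h import *
s=bot.get_state();print(s['ee_pos'],R.from_rotvec(s['eef_rot']).as_matrix().round(3),s['q'])
p=bot.capture('scene');cv2.imwrite('pics/s2.png',p['frame'])
E
```

```text
time: 8.05
ee_pos: [0.56, 0.2248, 0.149]
eef_rot: [2.244, 2.197, 0.001]
ft_force: [0.1, -0.9, -0.3]
gripper_width: 0.0063
gripper_force: 59.1
time: 9.05
ee_pos: [0.6146, 0.1359, 0.1457]
eef_rot: [-1.654, -1.617, 0.849]
ft_force: [0.8, -0.6, -0.4]
gripper_width: 0.0067
gripper_force: 59.0
[0.61460952 0.13589491 0.14569346] [[ 0.022  0.568 -0.823]
 [ 1.    -0.013  0.018]
 [-0.    -0.823 -0.568]] [0.06506099 1.05625383 0.7488406  0.09630126 2.29893647 0.1141828 ]
```

View pics/s2.png

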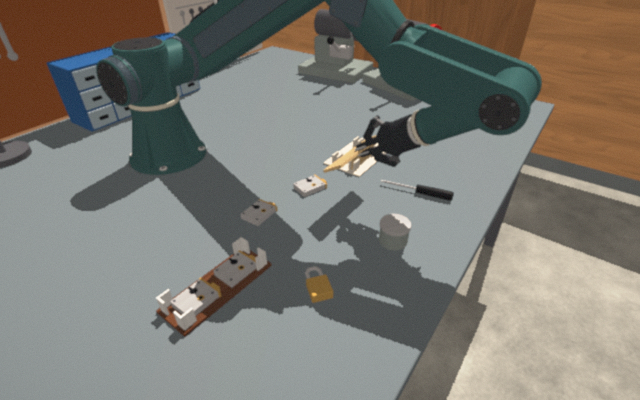

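The scene view shows the board held tilted at (350,157), clear of the rack, with open bench below and the tin to the right at (393,232).

```bash
python3 -m inch '[{"rx":0,"ry":0,"rz":0,"x":0,"y":0.05,"z":0.034,"claw":0},{"rx":0,"ry":0,"rz":0,"x":0,"y":0.13,"z":0.09,"claw":0},{"rx":0,"ry":0,"rz":0,"x":0,"y":0.22,"z":0.152,"claw":0},{"rx":0,"ry":0,"rz":0,"x":0,"y":0.3,"z":0.207,"claw":0},{"rx":0,"ry":0,"rz":0,"x":0,"y":0.37,"z":0.255,"claw":0},{"rx":0,"ry":0,"rz":0,"x":0,"y":0.42,"z":0.29,"claw":0},{"rx":0,"ry":0,"rz":0,"x":0,"y":0.45,"z":0.31,"claw":0},{"rx":0,"ry":0,"rz":0,"x":0,"y":0.47,"z":0.324,"claw":0}]'
```

```text
time: 10.1
ee_pos: [0.6151, 0.1375, 0.035]
eef_rot: [-1.657, -1.623, 0.846]
ft_force: [-0.5, 0.6, -1.4]
gripper_width: 0.0065
gripper_force: 59.1
```

```bash
python3 -m inch '[{"rx":0,"ry":0,"rz":0,"x":0,"y":0,"z":0,"claw":0.1},{"rx":0,"ry":0,"rz":0,"x":0,"y":0,"z":0,"claw":0.16},{"rx":0,"ry":0,"rz":0,"x":0,"y":0,"z":0,"claw":0.16},{"rx":0,"ry":0,"rz":0,"x":0,"y":0,"z":-0.03,"claw":0.16},{"rx":0,"ry":0,"rz":0,"x":0,"y":0,"z":-0.08,"claw":0.16},{"rx":0,"ry":0,"rz":0,"x":0,"y":0,"z":-0.15,"claw":0.16},{"rx":0,"ry":0,"rz":0,"x":0,"y":0,"z":-0.25,"claw":0.16},{"rx":0,"ry":0,"rz":0,"x":0,"y":0,"z":-0.35,"claw":0.16}]'
python3 - <<'E'
from cell import bot
from h import *
s=bot.get_state();print(s['ee_pos'],s['eef_rot'])
for n in('scene','top'):
  p=bot.capture(n);W=cloud(p)
  cv2.imwrite(f'pics/{n}3.png',p['frame'])
  q=rect(W,.004,.015,(.55,.70,.0,.28))
  if len(q)>9: print(n,mar(q),np.percentile(q[:,2],[5,50,95]))
E
```

```text
time: 11.1
ee_pos: [0.6733, 0.1362, 0.0762]
eef_rot: [-1.657, -1.623, 0.846]
ft_force: [0.0, -0.5, 0.3]
gripper_width: 0.0136
gripper_force: 0.0
[0.6732591  0.13619969 0.07620602] [-1.65684272 -1.62287165  0.84555458]
scene (array([620.9, 154.7]), array([130.6, 271.8]), 13.18, 1094) [0.00632316 0.01073603 0.01336148]
top (array([618.8, 133.4]), array([140.3, 258.6]), 1.91, 1174) [0.00480252 0.010437   0.0140072 ]
```

View pics/scene3.png

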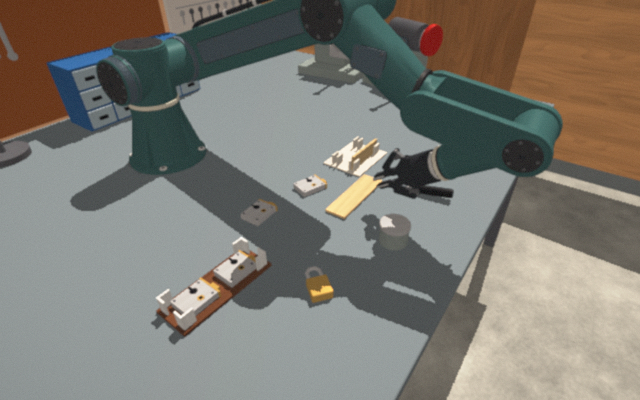

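The scene view shows the board lying flat on the bench at (355,197), released, with the rack and tin undisturbed.

```bash
python3 -m inch '[{"rx":0,"ry":0,"rz":0,"x":0,"y":-0.15,"z":-0.05,"claw":0.2},{"rx":-0.02,"ry":0,"rz":0,"x":0,"y":-0.3,"z":-0.05,"claw":0.4},{"rx":-0.07,"ry":0,"rz":0,"x":0,"y":-0.4,"z":-0.02,"claw":0.6},{"rx":-0.12,"ry":0,"rz":0,"x":0,"y":-0.5,"z":-0.02,"claw":0.85},{"rx":-0.17,"ry":0,"rz":0,"x":0,"y":-0.59,"z":-0.02,"claw":0.85},{"rx":-0.22,"ry":0,"rz":0,"x":0,"y":-0.59,"z":-0.02,"claw":0.85},{"rx":-0.27,"ry":0,"rz":0,"x":0,"y":-0.59,"z":-0.02,"claw":0.85},{"rx":-0.307,"ry":0,"rz":0,"x":0,"y":-0.59,"z":-0.02,"claw":0.85}]'
python3 - <<'E'
from cell import bot
from h import *
p=bot.capture('wrist');p['fish']=1;cv2.imwrite('pics/w4.png',p['frame']);W=cloud(p)
s=bot.get_state();print(s['ee_pos'],R.from_rotvec(s['eef_rot']).as_matrix().round(4),s['gripper_width'])
p=bot.capture('top');T=cloud(p)
for n,c in(('wrist',W),('top',T)):
  q=rect(c,.005,.015,(.55,.68,.02,.27))
  # keep board-coloured connected pts: trim by median
  print(n,mar(q),np.percentile(q[:,2],[5,50,95]),np.median(q,0))
E
```

```text
time: 12.2
ee_pos: [0.607, 0.1376, 0.1754]
eef_rot: [2.24, 2.195, 0.009]
ft_force: [0.0, 0.1, -0.0]
gripper_width: 0.0724
gripper_force: 0.0
[0.60362383 0.13776065 0.17498686] [[ 1.970e-02  9.998e-01  7.700e-03]
 [ 9.998e-01 -1.970e-02 -1.000e-04]
 [ 0.000e+00  7.800e-03 -1.000e+00]] 0.0724346802876217
wrist (array([594.8, 152.3]), array([222.6, 132.6]), 78.78, 7860) [0.00600048 0.01156752 0.01464802] [0.60243073 0.15171603 0.01156752]
top (array([616.8, 146.3]), array([245.3, 125.2]), 88.88, 640) [0.00599621 0.01152955 0.01464794] [0.59721711 0.10684926 0.01152955]
```

View pics/w4.png

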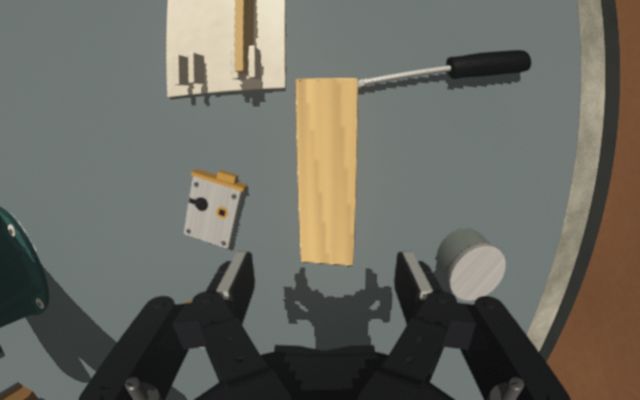

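The wrist view shows the board flat at about (327,172), with the screwdriver tip next to its far corner at (358,82). I'll measure the board by colour.

```bash
cat >> h.py <<'E'
def tan(p,W,box):
    h=cv2.cvtColor(p['frame'],cv2.COLOR_BGR2HSV)
    m=((h[...,0]>8)&(h[...,0]<28)&(h[...,1]>60)&(h[...,2]>120)).astype(np.uint8)
    m&=((W[...,0]>box[0])&(W[...,0]<box[1])&(W[...,1]>box[2])&(W[...,1]<box[3])).astype(np.uint8)
    n,l,st,_=cv2.connectedComponentsWithStats(m);i=1+np.argmax(st[1:,4]);q=W[l==i]
    return (*mar(q),np.percentile(q[:,2],[5,50,95]).round(4))
E
python3 - <<'E'
from cell import bot
from h import *
for n in('wrist','top','scene'):
  p=bot.capture(n);p['fish']=n=='wrist';W=cloud(p);print(n,tan(p,W,(.5,.7,0,.3)))
s=bot.get_state();print(s['ee_pos'],R.from_rotvec(s['eef_rot']).as_matrix().round(4))
E
```

```text
wrist (array([613.1, 134.3]), array([212.7,  63.1]), 89.0, 10972, array([0.0079, 0.0133, 0.0183]))
top (array([608.8,  83.8]), array([59.5, 87.3]), 1.01, 656, array([0.0058, 0.0136, 0.0204]))
scene (array([607.2, 153.8]), array([230.1,  68.9]), 89.32, 936, array([0.0092, 0.0154, 0.0206]))
[0.60863623 0.13755378 0.17449234] [[ 2.080e-02  9.998e-01  2.100e-03]
 [ 9.998e-01 -2.080e-02  1.000e-04]
 [ 1.000e-04  2.100e-03 -1.000e+00]]
```

```bash
cat >> h.py <<'E'
def tanpts(p,W,box):
    h=cv2.cvtColor(p['frame'],cv2.COLOR_BGR2HSV)
    m=((h[...,0]>8)&(h[...,0]<28)&(h[...,1]>60)&(h[...,2]>120)).astype(np.uint8)
    m&=((W[...,0]>box[0])&(W[...,0]<box[1])&(W[...,1]>box[2])&(W[...,1]<box[3])).astype(np.uint8)
    n,l,st,_=cv2.connectedComponentsWithStats(cv2.erode(m,np.ones((3,3))));i=1+np.argmax(st[1:,4]);return W[l==i]
def plane(q):
    c=q.mean(0);A=np.c_[q[:,:2]-c[:2],np.ones(len(q))];s=np.linalg.lstsq(A,q[:,2],rcond=None)[0]
    return c.round(4),s.round(4),(q[:,2]-A@s).std().round(4)
E
python3 - <<'E'
from cell import bot
from h import *
for n in('wrist','scene'):
  p=bot.capture(n);p['fish']=n=='wrist';W=cloud(p);q=tanpts(p,W,(.5,.7,0,.3));print(n,plane(q))
  b=rect(W,-.02,.02,(.54,.57,.0,.2));print('bench',plane(b))
E
```

```text
wrist (array([0.613 , 0.1475, 0.0134]), array([0.1808, 0.0059, 0.0134]), np.float64(0.0007))
bench (array([ 0.5551,  0.1093, -0.0008]), array([-0.0013, -0.0002, -0.0008]), np.float64(0.0007))
scene (array([0.6128, 0.1296, 0.0155]), array([0.1743, 0.01  , 0.0155]), np.float64(0.001))
bench (array([0.5549, 0.0937, 0.0012]), array([ 0.0035, -0.0002,  0.0012]), np.float64(0.0012))
```

```bash
python3 -m inch '[{"rx":0,"ry":0,"rz":0,"x":0,"y":0.022,"z":0.15,"claw":0.88},{"rx":0,"ry":0,"rz":0,"x":0,"y":0.022,"z":0.3,"claw":0.88},{"rx":0,"ry":0,"rz":0,"x":0,"y":0.022,"z":0.45,"claw":0.88},{"rx":0,"ry":0,"rz":0,"x":0,"y":0.022,"z":0.6,"claw":0.88},{"rx":0,"ry":0,"rz":0,"x":0,"y":0.022,"z":0.7,"claw":0.88},{"rx":0,"ry":0,"rz":0,"x":0,"y":0.022,"z":0.78,"claw":0.88},{"rx":0,"ry":0,"rz":0,"x":0,"y":0.022,"z":0.83,"claw":0.88},{"rx":0,"ry":0,"rz":0,"x":0,"y":0.022,"z":0.86,"claw":0.88}]'
python3 -m inch '[{"rx":0,"ry":0,"rz":0,"x":0,"y":0,"z":0.01,"claw":0.8},{"rx":0,"ry":0,"rz":0,"x":0,"y":0,"z":0.02,"claw":0.7},{"rx":0,"ry":0,"rz":0,"x":0,"y":0,"z":0.02,"claw":0.65},{"rx":0,"ry":0,"rz":0,"x":0,"y":0,"z":0.02,"claw":0.6},{"rx":0,"ry":0,"rz":0,"x":0,"y":0,"z":0.02,"claw":0.6},{"rx":0,"ry":0,"rz":0,"x":0,"y":0,"z":0.02,"claw":0.6},{"rx":0,"ry":0,"rz":0,"x":0,"y":0,"z":0.02,"claw":0.6},{"rx":0,"ry":0,"rz":0,"x":0,"y":0,"z":0.02,"claw":0.6}]' 30
```

```text
time: 13.55
ee_pos: [0.6134, 0.1374, 0.0018]
eef_rot: [2.243, 2.197, 0.003]
ft_force: [-0.0, 0.0, 0.6]
gripper_width: 0.0754
gripper_force: 0.0
time: 14.55
ee_pos: [0.6136, 0.1375, -0.0009]
eef_rot: [2.242, 2.196, 0.005]
ft_force: [-0.5, -0.3, 5.2]
gripper_width: 0.0585
gripper_force: 32.1
```

```bash
python3 -m inch '[{"rx":0,"ry":0,"rz":0,"x":0,"y":0,"z":-0.06,"claw":0.6},{"rx":0,"ry":0,"rz":0,"x":0,"y":0,"z":-0.15,"claw":0.6},{"rx":0,"ry":0,"rz":0,"x":-0.07,"y":0,"z":-0.2,"claw":0.6},{"rx":0,"ry":0,"rz":0,"x":-0.14,"y":0,"z":-0.2,"claw":0.6},{"rx":0,"ry":0,"rz":0,"x":-0.2,"y":0,"z":-0.2,"claw":0.6},{"rx":0,"ry":0,"rz":0,"x":-0.24,"y":0,"z":-0.2,"claw":0.6},{"rx":0,"ry":0,"rz":0,"x":-0.24,"y":0,"z":-0.2,"claw":0.6},{"rx":0,"ry":0,"rz":0,"x":-0.24,"y":0,"z":-0.2,"claw":0.6}]'
python3 - <<'E'
from cell import bot
from h import *
for n in('wrist','scene'):
  p=bot.capture(n);p['fish']=n=='wrist';W=cloud(p);q=tanpts(p,W,(.5,.7,-.06,.27));print(n,plane(q),mar(q));cv2.imwrite(f'pics/{n}5.png',p['frame'])
E
```

```text
time: 15.55
ee_pos: [0.6118, 0.0896, 0.038]
eef_rot: [2.243, 2.197, 0.003]
ft_force: [0.7, -0.2, -0.1]
gripper_width: 0.0586
gripper_force: 32.5
wrist (array([0.6151, 0.1362, 0.0519]), array([ 0.1996, -0.0023,  0.0519]), np.float64(0.0006)) (array([613.7, 125.6]), array([131.8,  58.7]), 89.38, 32728)
scene (array([0.6099, 0.0546, 0.0535]), array([ 0.2028, -0.0007,  0.0535]), np.float64(0.0009)) (array([612.4,  65.7]), array([151.3,  55.2]), 89.7, 485)
```

```bash
python3 -m inch '[{"rx":0,"ry":0,"rz":0,"x":0,"y":0,"z":0.08,"claw":0.6},{"rx":0,"ry":0,"rz":0,"x":0,"y":0,"z":0.15,"claw":0.6},{"rx":0,"ry":0,"rz":0,"x":0,"y":0,"z":0.19,"claw":0.6},{"rx":0,"ry":0,"rz":0,"x":0,"y":0,"z":0.19,"claw":0.6},{"rx":0,"ry":0,"rz":0,"x":0,"y":0,"z":0.19,"claw":0.75},{"rx":0,"ry":0,"rz":0,"x":0,"y":0,"z":0.19,"claw":0.9},{"rx":0,"ry":0,"rz":0,"x":0,"y":0,"z":0.19,"claw":0.9},{"rx":0,"ry":0,"rz":0,"x":0,"y":0,"z":0.19,"claw":0.9}]'
python3 - <<'E'
from cell import bot
from h import *
for n in('wrist','scene'):
  p=bot.capture(n);p['fish']=n=='wrist';W=cloud(p);q=tanpts(p,W,(.5,.7,-.06,.27));print(n,plane(q),mar(q))
print(bot.get_state()['ee_pos'])
E
```

```text
time: 16.65
ee_pos: [0.6121, 0.0895, 0.0004]
eef_rot: [2.243, 2.197, 0.004]
ft_force: [-0.2, -1.0, 0.5]
gripper_width: 0.0768
gripper_force: 0.0
wrist (array([0.6152, 0.1327, 0.0071]), array([-0.0011, -0.0001,  0.0071]), np.float64(0.0006)) (array([614.9, 122.3]), array([138.4,  59.6]), 89.54, 31724)
scene (array([0.6114, 0.0598, 0.0091]), array([0.0049, 0.0011, 0.0091]), np.float64(0.0011)) (array([614. ,  70.8]), array([158.8,  56.5]), 89.68, 652)
[6.12086719e-01 8.94946556e-02 3.95692151e-04]
```

```bash
python3 -m inch '[{"rx":0,"ry":0,"rz":0,"x":0,"y":0,"z":0,"claw":0.9},{"rx":0,"ry":0,"rz":0,"x":0.01,"y":0.01,"z":0.008,"claw":0.9},{"rx":0,"ry":0,"rz":0,"x":0.01,"y":0.01,"z":0.012,"claw":0.8},{"rx":0,"ry":0,"rz":0,"x":0.01,"y":0.01,"z":0.012,"claw":0.65},{"rx":0,"ry":0,"rz":0,"x":0.01,"y":0.01,"z":0.012,"claw":0.6},{"rx":0,"ry":0,"rz":0,"x":0.01,"y":0.01,"z":0.012,"claw":0.6},{"rx":0,"ry":0,"rz":0,"x":0.01,"y":0.01,"z":0.012,"claw":0.6},{"rx":0,"ry":0,"rz":0,"x":0.01,"y":0.01,"z":0.012,"claw":0.6}]' 45
python3 -m inch '[{"rx":0,"ry":0,"rz":0,"x":0,"y":0,"z":-0.05,"claw":0.6},{"rx":0,"ry":0,"rz":0,"x":0,"y":0,"z":-0.15,"claw":0.6},{"rx":0,"ry":0,"rz":0,"x":-0.05,"y":0,"z":-0.28,"claw":0.6},{"rx":0,"ry":0,"rz":0,"x":-0.2,"y":-0.04,"z":-0.4,"claw":0.6},{"rx":0,"ry":0,"rz":0.003,"x":-0.4,"y":-0.1,"z":-0.45,"claw":0.6},{"rx":0,"ry":0,"rz":0.006,"x":-0.6,"y":-0.16,"z":-0.45,"claw":0.6},{"rx":0,"ry":0,"rz":0.009,"x":-0.8,"y":-0.22,"z":-0.45,"claw":0.6},{"rx":0,"ry":0,"rz":0.012,"x":-0.95,"y":-0.26,"z":-0.45,"claw":0.6}]'
```

```text
time: 17.75
ee_pos: [0.6142, 0.0915, -0.0019]
eef_rot: [2.243, 2.197, 0.004]
ft_force: [-0.9, 0.6, 4.5]
gripper_width: 0.0584
gripper_force: 48.6
time: 18.75
ee_pos: [0.5569, -0.099, 0.088]
eef_rot: [2.285, 2.153, 0.003]
ft_force: [0.9, 0.7, -0.2]
gripper_width: 0.0584
gripper_force: 48.3
```

```bash
python3 -m inch '[{"rx":0,"ry":0,"rz":0,"x":-0.15,"y":0,"z":0,"claw":0.6},{"rx":0,"ry":0,"rz":0,"x":-0.3,"y":0,"z":0,"claw":0.6},{"rx":0,"ry":0,"rz":0,"x":-0.45,"y":0,"z":0,"claw":0.6},{"rx":0,"ry":0,"rz":0,"x":-0.6,"y":-0.01,"z":0,"claw":0.6},{"rx":0,"ry":0,"rz":0,"x":-0.75,"y":-0.01,"z":0,"claw":0.6},{"rx":0,"ry":0,"rz":0,"x":-0.88,"y":-0.02,"z":0,"claw":0.6},{"rx":0,"ry":0,"rz":0,"x":-0.96,"y":-0.02,"z":0,"claw":0.6},{"rx":0,"ry":0,"rz":0,"x":-0.99,"y":-0.02,"z":0,"claw":0.6}]'
python3 - <<'E'
from cell import bot
from h import *
import pickle
D={}
for n in('wrist','top','scene'):
  p=bot.capture(n);p['fish']=n=='wrist';D[n]=p;W=cloud(p)
  q=rect(W,.06,.12,(.47,.62,-.42,-.16));q=tanpts(p,W,(.47,.62,-.42,-.16));print(n,'board',mar(q),plane(q))
  a=rect(W,.036,.05,(.45,.65,-.45,-.15));print(' angles',mar(a),a[:,:2].min(0),a[:,:2].max(0))
cv2.imwrite('pics/w6.png',D['wrist']['frame']);pickle.dump(D,open('p6.pkl','wb'))
s=bot.get_state();print(s['ee_pos'],R.from_rotvec(s['eef_rot']).as_matrix().round(4))
E
```

```text
time: 19.75
ee_pos: [0.5422, -0.2955, 0.0877]
eef_rot: [2.285, 2.153, 0.004]
ft_force: [-0.1, 0.3, -0.2]
gripper_width: 0.0583
gripper_force: 48.3
wrist board (array([ 545.9, -262.5]), array([133.8,  59.4]), 87.03, 31175) (array([ 0.547 , -0.2509,  0.0967]), array([-0.0008,  0.0003,  0.0967]), np.float64(0.0006))Traceback (most recent call last):
  File "<stdin>", line 8, in <module>
    return umr_minimum(a, axis, None, out, keepdims, initial, where)
ValueError: zero-size array to reduction operation minimum which has no identity
```

```bash
python3 - <<'E'
from cell import bot
from h import *
import pickle
D={}
for n in('wrist','top','scene'):
  p=bot.capture(n);p['fish']=n=='wrist';D[n]=p;W=cloud(p)
  for k,lo,hi in(('board',.07,.12),('angles',.034,.055),('trayany',.004,.055)):
    q=rect(W,lo,hi,(.47,.62,-.43,-.16))
    if len(q)>8: print(n,k,mar(q))
cv2.imwrite('pics/w6.png',D['wrist']['frame']);pickle.dump(D,open('p6.pkl','wb'))
s=bot.get_state();print(s['ee_pos'],R.from_rotvec(s['eef_rot']).as_matrix().round(4))
E
```

```text
wrist board (array([ 545.7, -275. ]), array([158.7,  85.8]), 87.32, 38574)
top board (array([ 549.3, -289.1]), array([ 68.7, 200.3]), 4.36, 916)
top angles (array([ 546.8, -195.8]), array([77.2, 22.9]), 8.04, 36)
top trayany (array([ 557.4, -232.9]), array([140.1, 119.1]), 82.72, 535)
scene board (array([ 545.8, -293.3]), array([201.3,  80.6]), 87.48, 2218)
scene angles (array([ 541.4, -297.9]), array([216.5,  78.1]), 86.64, 327)
scene trayany (array([ 548.2, -286.6]), array([259.3, 104.7]), 82.72, 4072)
[ 0.54217833 -0.29395218  0.0875648 ] [[ 5.810e-02  9.983e-01  2.700e-03]
 [ 9.983e-01 -5.810e-02  8.000e-04]
 [ 9.000e-04  2.600e-03 -1.000e+00]]
```

View pics/w6.png

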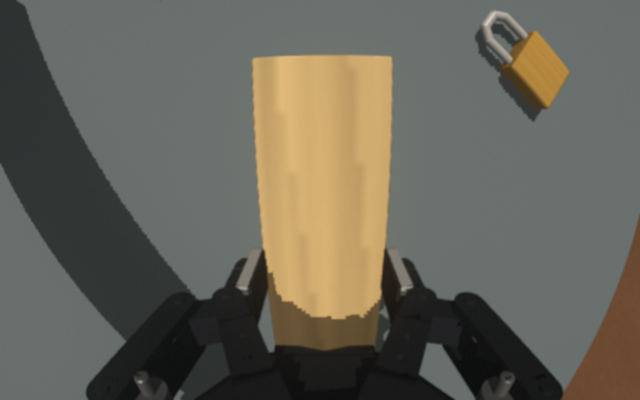

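```bash
python3 - <<'E'
from h import *
import pickle
D=pickle.load(open('p6.pkl','rb'));P=pickle.load(open('p0.pkl','rb'))
t=np.radians(-3.3);ux=np.array([np.cos(t),np.sin(t)]);uy=np.array([-np.sin(t),np.cos(t)]);c=np.array([.5415,-.297])
def loc(q): d=q[:,:2]-c;return np.c_[d@ux,d@uy]*1000
for n in('top','scene'):
  W=cloud(D[n]);W0=cloud(P[n])
  l=loc(rect(W,.085,.105,(.47,.62,-.43,-.16)))
  for k,s in(('+y end',l[l[:,1]>70]),('-y end',l[l[:,1]<-70])):
    if len(s): print(n,k,len(s),'x',np.percentile(s[:,0],[2,98]).round(1),'y',np.percentile(s[:,1],[2,98]).round(1))
  a=loc(rect(W0,.038,.05,(.45,.65,-.45,-.15)))
  for k,s in(('+y ang',a[a[:,1]>70]),('-y ang',a[a[:,1]<-70])): print(n,k,'x',np.percentile(s[:,0],[2,98]).round(1),'y',np.percentile(s[:,1],[2,98]).round(1))
E
```

```text
top +y end 320 x [-28.3  29.4] y [ 71.1 104.6]
top -y end 29 x [-12.3   2.3] y [-93.7 -76.5]
top +y ang x [-38.2  38.2] y [ 83.5 108.6]
top -y ang x [-38.1  37.5] y [-107.4  -80.3]
scene +y end 320 x [-28.5  30.3] y [ 70.9 102.7]
scene -y end 437 x [-26.6  31.4] y [-96.3 -70.9]
scene +y ang x [-38.3  38.6] y [ 79.8 107.1]
scene -y ang x [-38.6  38.4] y [-109.2  -82.6]
```

The wrist view shows only the held board covering the tray, from (252,57) to (392,57) at its far end. The other two cameras put the board about 4 mm towards +y and 1 mm towards +x of the tray centre.

```bash
python3 -m inch '[{"rx":0,"ry":0,"rz":0.002,"x":-0.019,"y":-0.006,"z":0,"claw":0.6},{"rx":0,"ry":0,"rz":0.002,"x":-0.019,"y":-0.006,"z":0.05,"claw":0.6},{"rx":0,"ry":0,"rz":0.002,"x":-0.019,"y":-0.006,"z":0.1,"claw":0.6},{"rx":0,"ry":0,"rz":0.002,"x":-0.019,"y":-0.006,"z":0.15,"claw":0.6},{"rx":0,"ry":0,"rz":0.002,"x":-0.019,"y":-0.006,"z":0.19,"claw":0.6},{"rx":0,"ry":0,"rz":0.002,"x":-0.019,"y":-0.006,"z":0.22,"claw":0.6},{"rx":0,"ry":0,"rz":0.002,"x":-0.019,"y":-0.006,"z":0.245,"claw":0.6},{"rx":0,"ry":0,"rz":0.002,"x":-0.019,"y":-0.006,"z":0.265,"claw":0.6}]'
```

```text
time: 20.95
ee_pos: [0.5411, -0.2986, 0.0344]
eef_rot: [2.291, 2.147, 0.004]
ft_force: [0.6, -0.7, -1.0]
gripper_width: 0.0581
gripper_force: 48.3
```

Free between the angles. Lower the rest of the way.

```bash
python3 -m inch '[{"rx":0,"ry":0,"rz":0,"x":0,"y":0,"z":0.01,"claw":0.6},{"rx":0,"ry":0,"rz":0,"x":0,"y":0,"z":0.02,"claw":0.6},{"rx":0,"ry":0,"rz":0,"x":0,"y":0,"z":0.03,"claw":0.6},{"rx":0,"ry":0,"rz":0,"x":0,"y":0,"z":0.04,"claw":0.6},{"rx":0,"ry":0,"rz":0,"x":0,"y":0,"z":0.05,"claw":0.6},{"rx":0,"ry":0,"rz":0,"x":0,"y":0,"z":0.055,"claw":0.6},{"rx":0,"ry":0,"rz":0,"x":0,"y":0,"z":0.06,"claw":0.6},{"rx":0,"ry":0,"rz":0,"x":0,"y":0,"z":0.06,"claw":0.6}]'
```

```text
time: 21.95
ee_pos: [0.5411, -0.2986, 0.0226]
eef_rot: [2.291, 2.147, 0.004]
ft_force: [-0.2, -0.4, 0.1]
gripper_width: 0.0585
gripper_force: 48.3
```

```bash
python3 -m inch '[{"rx":0,"ry":0,"rz":0,"x":0,"y":0,"z":0,"claw":0.7},{"rx":0,"ry":0,"rz":0,"x":0,"y":0,"z":0,"claw":0.85},{"rx":0,"ry":0,"rz":0,"x":0,"y":0,"z":0,"claw":0.9},{"rx":0,"ry":0,"rz":0,"x":0,"y":0,"z":0,"claw":0.9},{"rx":0,"ry":0,"rz":0,"x":0,"y":0,"z":-0.1,"claw":0.9},{"rx":0,"ry":0,"rz":0,"x":0,"y":0,"z":-0.25,"claw":0.9},{"rx":0,"ry":0,"rz":0,"x":0,"y":0,"z":-0.45,"claw":0.9},{"rx":0,"ry":0,"rz":0,"x":0,"y":0,"z":-0.6,"claw":0.9}]'
python3 -m inch '[{"rx":0,"ry":0,"rz":0,"x":0.12,"y":-0.07,"z":0,"claw":0.95},{"rx":0,"ry":0,"rz":-0.005,"x":0.25,"y":-0.15,"z":0,"claw":0.95},{"rx":0,"ry":0,"rz":-0.01,"x":0.37,"y":-0.22,"z":0,"claw":0.95},{"rx":0,"ry":0,"rz":-0.015,"x":0.5,"y":-0.3,"z":0,"claw":0.95},{"rx":0,"ry":0,"rz":-0.02,"x":0.62,"y":-0.38,"z":0,"claw":0.95},{"rx":0,"ry":0,"rz":-0.025,"x":0.75,"y":-0.45,"z":0,"claw":0.95},{"rx":0,"ry":0,"rz":-0.03,"x":0.85,"y":-0.5,"z":0,"claw":0.95},{"rx":0,"ry":0,"rz":-0.03,"x":0.88,"y":-0.52,"z":0,"claw":0.95}]'
python3 - <<'E'
from cell import bot
from h import *
for n in('wrist','top','scene'):
  p=bot.capture(n);p['fish']=n=='wrist';W=cloud(p);cv2.imwrite(f'pics/{n}7.png',p['frame'])
  if n!='wrist': 
    q=tanpts(p,W,(.47,.62,-.43,-.16));print(n,'board',mar(q),plane(q))
    a=rect(W,.037,.05,(.45,.65,-.45,-.15));print('ang',mar(a)) if len(a)>9 else 0
  for k,b in(('A',(.42,.55,.03,.18)),('B',(.38,.53,-.15,0))):
    q=rect(W,.011,.024,b)
    if len(q)>9:print(n,k,mar(q))
s=bot.get_state();print(s['ee_pos'],R.from_rotvec(s['eef_rot']).as_matrix().round(4)[:,1])
E
```

```text
time: 22.95
ee_pos: [0.5411, -0.2988, 0.1443]
eef_rot: [2.29, 2.146, 0.004]
ft_force: [1.4, -0.7, -0.3]
gripper_width: 0.0766
gripper_force: 0.0
time: 23.95
ee_pos: [0.4478, -0.1152, 0.1424]
eef_rot: [2.186, 2.254, 0.003]
ft_force: [-0.0, -0.5, -0.4]
gripper_width: 0.0814
gripper_force: 0.0
wrist B (array([448.3, -62.5]), array([59.4, 84.7]), 2.12, 5686)
top board (array([ 544.2, -338.8]), array([110.2,  54. ]), 81.47, 333) (array([ 0.5468, -0.3606,  0.0322]), array([-0.011 ,  0.0062,  0.0322]), np.float64(0.002))
ang (array([ 537.9, -363.8]), array([81.1, 76.2]), 85.57, 78)
top A (array([484.9, 111.8]), array([83.7, 57.2]), 70.68, 590)
top B (array([446.7, -48.7]), array([56.7, 59.1]), 0.62, 334)
scene board (array([ 541.5, -298.9]), array([196.4,  60.2]), 86.85, 1722) (array([ 0.5436, -0.3049,  0.0331]), array([ 0.003 , -0.0009,  0.0331]), np.float64(0.001))
ang (array([ 540.8, -297.4]), array([217.4,  78.7]), 86.78, 340)
scene A (array([485.5, 110.5]), array([86.9, 60.5]), 69.33, 368)
scene B (array([447.4, -61.8]), array([59.7, 85.3]), 2.56, 481)
[ 0.4489323  -0.11659329  0.14257566] [0.9995 0.0298 0.004 ]
```

```bash
python3 -m inch '[{"rx":0,"ry":0,"rz":0,"x":0.12,"y":0.005,"z":0.08,"claw":0.95},{"rx":0,"ry":0,"rz":0,"x":0.25,"y":0.005,"z":0.2,"claw":0.95},{"rx":0,"ry":0,"rz":0,"x":0.25,"y":0.005,"z":0.35,"claw":0.95},{"rx":0,"ry":0,"rz":0,"x":0.25,"y":0.005,"z":0.5,"claw":0.92},{"rx":0,"ry":0,"rz":0,"x":0.25,"y":0.005,"z":0.6,"claw":0.88},{"rx":0,"ry":0,"rz":0,"x":0.25,"y":0.005,"z":0.67,"claw":0.86},{"rx":0,"ry":0,"rz":0,"x":0.25,"y":0.005,"z":0.7,"claw":0.86},{"rx":0,"ry":0,"rz":0,"x":0.25,"y":0.005,"z":0.715,"claw":0.86}]'
python3 -m inch '[{"rx":0,"ry":0,"rz":0,"x":0,"y":0,"z":0,"claw":0.8},{"rx":0,"ry":0,"rz":0,"x":0,"y":0,"z":0,"claw":0.7},{"rx":0,"ry":0,"rz":0,"x":0,"y":0,"z":0,"claw":0.6},{"rx":0,"ry":0,"rz":0,"x":0,"y":0,"z":0,"claw":0.55},{"rx":0,"ry":0,"rz":0,"x":0,"y":0,"z":0,"claw":0.55},{"rx":0,"ry":0,"rz":0,"x":0,"y":0,"z":0,"claw":0.55},{"rx":0,"ry":0,"rz":0,"x":0,"y":0,"z":0,"claw":0.55},{"rx":0,"ry":0,"rz":0,"x":0,"y":0,"z":0,"claw":0.55}]' 70
```

```text
time: 25.1
ee_pos: [0.4487, -0.0665, -0.0007]
eef_rot: [2.187, 2.252, 0.004]
ft_force: [-0.6, 0.1, -0.4]
gripper_width: 0.0731
gripper_force: 0.0
time: 26.1
ee_pos: [0.4482, -0.0662, 0.0003]
eef_rot: [2.186, 2.252, 0.004]
ft_force: [-1.8, -0.5, 10.3]
gripper_width: 0.0541
gripper_force: 72.8
```

```bash
python3 -m inch '[{"rx":0,"ry":0,"rz":0,"x":0,"y":0,"z":-0.05,"claw":0.55},{"rx":0,"ry":0,"rz":0,"x":0,"y":0,"z":-0.15,"claw":0.55},{"rx":0,"ry":0,"rz":0,"x":0,"y":0.03,"z":-0.28,"claw":0.55},{"rx":0,"ry":0,"rz":0.005,"x":-0.1,"y":0.1,"z":-0.4,"claw":0.55},{"rx":0,"ry":0,"rz":0.01,"x":-0.22,"y":0.18,"z":-0.45,"claw":0.55},{"rx":0,"ry":0,"rz":0.017,"x":-0.35,"y":0.26,"z":-0.45,"claw":0.55},{"rx":0,"ry":0,"rz":0.023,"x":-0.48,"y":0.34,"z":-0.45,"claw":0.55},{"rx":0,"ry":0,"rz":0.028,"x":-0.6,"y":0.41,"z":-0.45,"claw":0.55}]'
python3 -m inch '[{"rx":0,"ry":0,"rz":0,"x":-0.13,"y":0.01,"z":0,"claw":0.55},{"rx":0,"ry":0,"rz":0,"x":-0.26,"y":0.02,"z":0,"claw":0.55},{"rx":0,"ry":0,"rz":0,"x":-0.4,"y":0.035,"z":0,"claw":0.55},{"rx":0,"ry":0,"rz":0,"x":-0.53,"y":0.05,"z":0,"claw":0.55},{"rx":0,"ry":0,"rz":0,"x":-0.65,"y":0.06,"z":0,"claw":0.55},{"rx":0,"ry":0,"rz":0,"x":-0.75,"y":0.07,"z":0,"claw":0.55},{"rx":0,"ry":0,"rz":0,"x":-0.8,"y":0.071,"z":0,"claw":0.55},{"rx":0,"ry":0,"rz":0,"x":-0.815,"y":0.071,"z":0,"claw":0.55}]'
python3 - <<'E'
from cell import bot
from h import *
import cv2
p=bot.capture('wrist');p['fish']=1;W=cloud(p);cv2.imwrite('pics/w8.png',p['frame'])
s=bot.get_state();print(s['ee_pos'],R.from_rotvec(s['eef_rot']).as_matrix().round(4))
a=rect(W,.037,.05,(.45,.65,-.45,-.15));print('ang',mar(a),a[:,:2].min(0),a[:,:2].max(0))
q=tanpts(p,W,(.47,.62,-.43,-.16));print('board',mar(q),plane(q))
l=rect(W,.095,.12,(.45,.62,-.43,-.2));print('held top',mar(l),plane(l))
E
```

```text
time: 27.1
ee_pos: [0.5339, -0.1845, 0.0901]
eef_rot: [2.284, 2.153, 0.004]
ft_force: [0.5, -0.9, -3.0]
gripper_width: 0.054
gripper_force: 75.8
time: 28.1
ee_pos: [0.538, -0.3476, 0.0895]
eef_rot: [2.285, 2.154, 0.004]
ft_force: [-0.2, 1.2, -2.6]
gripper_width: 0.0539
gripper_force: 75.8
[ 0.53791279 -0.34747769  0.08949848] [[ 5.880e-02  9.983e-01  2.800e-03]
 [ 9.983e-01 -5.880e-02  4.000e-04]
 [ 6.000e-04  2.800e-03 -1.000e+00]]
ang (array([ 548. , -209.9]), array([16.5, 76.4]), 86.86, 391) [ 0.50981574 -0.22014897] [ 0.58626739 -0.19980682]
board (array([ 545. , -263.4]), array([127.2,  67.5]), 87.15, 19214) (array([ 0.5446, -0.2689,  0.0419]), array([ 0.0667, -0.3386,  0.0419]), np.float64(0.0223))
held top (array([ 540.3, -343.4]), array([84.5, 81.6]), 86.17, 18274) (array([ 0.541 , -0.3393,  0.1045]), array([-0.0046, -0.0266,  0.1045]), np.float64(0.0029))
```

View pics/w8.png

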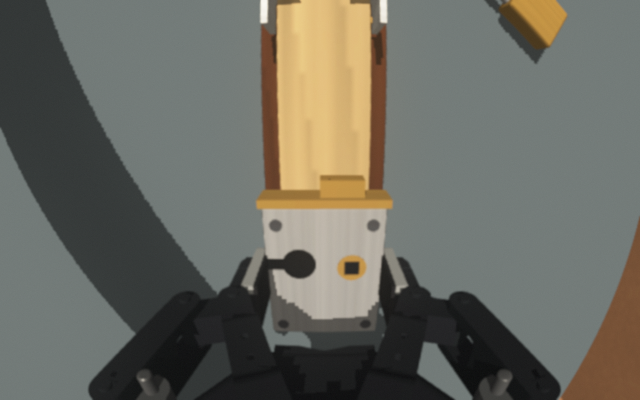

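The wrist view shows the lock squarely held: strip at (325,198), in line with the board behind it between the tray sides at x≈265–385.

```bash
python3 -m inch '[{"rx":0,"ry":0,"rz":0,"x":0,"y":0.005,"z":0.05,"claw":0.55},{"rx":0,"ry":0,"rz":0,"x":0,"y":0.005,"z":0.1,"claw":0.55},{"rx":0,"ry":0,"rz":0,"x":0,"y":0.005,"z":0.15,"claw":0.55},{"rx":0,"ry":0,"rz":0,"x":0,"y":0.005,"z":0.2,"claw":0.55},{"rx":0,"ry":0,"rz":0,"x":0,"y":0.005,"z":0.235,"claw":0.55},{"rx":0,"ry":0,"rz":0,"x":0,"y":0.005,"z":0.26,"claw":0.55},{"rx":0,"ry":0,"rz":0,"x":0,"y":0.005,"z":0.27,"claw":0.55},{"rx":0,"ry":0,"rz":0,"x":0,"y":0.005,"z":0.275,"claw":0.55}]'
python3 -m inch '[{"rx":0,"ry":0,"rz":0,"x":0,"y":0,"z":0,"claw":0.55},{"rx":0,"ry":0,"rz":0,"x":0,"y":0,"z":0.001,"claw":0.55},{"rx":0,"ry":0,"rz":0,"x":0,"y":0,"z":0.002,"claw":0.55},{"rx":0,"ry":0,"rz":0,"x":0,"y":0,"z":0.003,"claw":0.55},{"rx":0,"ry":0,"rz":0,"x":0,"y":0,"z":0.004,"claw":0.55},{"rx":0,"ry":0,"rz":0,"x":0,"y":0,"z":0.006,"claw":0.55},{"rx":0,"ry":0,"rz":0,"x":0,"y":0,"z":0.007,"claw":0.55},{"rx":0,"ry":0,"rz":0,"x":0,"y":0,"z":0.008,"claw":0.55}]'
```

```text
time: 29.15
ee_pos: [0.5394, -0.3475, 0.0347]
eef_rot: [2.284, 2.154, 0.004]
ft_force: [0.0, -0.3, -2.4]
gripper_width: 0.0542
gripper_force: 75.8
time: 30.15
ee_pos: [0.5393, -0.3473, 0.033]
eef_rot: [2.284, 2.154, 0.004]
ft_force: [0.1, -0.2, -3.1]
gripper_width: 0.054
gripper_force: 75.8
```

```bash
python3 -m inch '[{"rx":0,"ry":0,"rz":0,"x":0,"y":0,"z":0.001,"claw":0.55},{"rx":0,"ry":0,"rz":0,"x":0,"y":0,"z":0.002,"claw":0.55},{"rx":0,"ry":0,"rz":0,"x":0,"y":0,"z":0.003,"claw":0.55},{"rx":0,"ry":0,"rz":0,"x":0,"y":0,"z":0.004,"claw":0.55},{"rx":0,"ry":0,"rz":0,"x":0,"y":0,"z":0.005,"claw":0.55},{"rx":0,"ry":0,"rz":0,"x":0,"y":0,"z":0.005,"claw":0.55},{"rx":0,"ry":0,"rz":0,"x":0,"y":0,"z":0.005,"claw":0.55},{"rx":0,"ry":0,"rz":0,"x":0,"y":0,"z":0.005,"claw":0.55}]'
```

```text
time: 31.15
ee_pos: [0.5394, -0.3474, 0.0324]
eef_rot: [2.284, 2.154, 0.004]
ft_force: [-1.6, 2.1, 4.5]
gripper_width: 0.0537
gripper_force: 76.6
```

```bash
python3 -m inch '[{"rx":0,"ry":0,"rz":0,"x":0,"y":0,"z":0,"claw":0.7},{"rx":0,"ry":0,"rz":0,"x":0,"y":0,"z":0,"claw":0.8},{"rx":0,"ry":0,"rz":0,"x":0,"y":0,"z":0,"claw":0.86},{"rx":0,"ry":0,"rz":0,"x":0,"y":0,"z":0,"claw":0.86},{"rx":0,"ry":0,"rz":0,"x":0,"y":0,"z":-0.08,"claw":0.86},{"rx":0,"ry":0,"rz":0,"x":0,"y":0,"z":-0.23,"claw":0.86},{"rx":0,"ry":0,"rz":0,"x":0,"y":0,"z":-0.42,"claw":0.86},{"rx":0,"ry":0,"rz":0,"x":0,"y":0,"z":-0.55,"claw":0.86}]'
python3 -m inch '[{"rx":0,"ry":0,"rz":0,"x":0.12,"y":-0.03,"z":0,"claw":0.9},{"rx":0,"ry":0,"rz":0,"x":0.25,"y":-0.06,"z":0,"claw":0.9},{"rx":0,"ry":0,"rz":0,"x":0.38,"y":-0.09,"z":0,"claw":0.9},{"rx":0,"ry":0,"rz":0,"x":0.5,"y":-0.12,"z":0,"claw":0.9},{"rx":0,"ry":0,"rz":0,"x":0.63,"y":-0.15,"z":0,"claw":0.9},{"rx":0,"ry":0,"rz":0,"x":0.75,"y":-0.18,"z":0,"claw":0.9},{"rx":0,"ry":0,"rz":0,"x":0.88,"y":-0.2,"z":0,"claw":0.9},{"rx":0,"ry":0,"rz":0,"x":1,"y":-0.23,"z":0,"claw":0.9}]'
python3 -m inch '[{"rx":0,"ry":0,"rz":0.01,"x":0.12,"y":-0.03,"z":0,"claw":0.95},{"rx":0,"ry":0,"rz":0.02,"x":0.25,"y":-0.06,"z":0,"claw":0.95},{"rx":0,"ry":0,"rz":0.03,"x":0.38,"y":-0.09,"z":0,"claw":0.95},{"rx":0,"ry":0,"rz":0.045,"x":0.5,"y":-0.12,"z":0,"claw":0.95},{"rx":0,"ry":0,"rz":0.06,"x":0.63,"y":-0.15,"z":0,"claw":0.95},{"rx":0,"ry":0,"rz":0.075,"x":0.75,"y":-0.18,"z":0,"claw":0.95},{"rx":0,"ry":0,"rz":0.085,"x":0.88,"y":-0.2,"z":0,"claw":0.95},{"rx":0,"ry":0,"rz":0.089,"x":0.97,"y":-0.23,"z":0,"claw":0.95}]'
python3 - <<'E'
from cell import bot
from h import *
for n in('wrist','scene'):
  p=bot.capture(n);p['fish']=n=='wrist';W=cloud(p);cv2.imwrite(f'pics/{n}9.png',p['frame'])
  q=rect(W,.011,.024,(.42,.55,.04,.18));print(n,'A',mar(q))
  if n=='scene':
    q=rect(W,.046,.056,(.47,.6,-.42,-.29));print('placed',mar(q),plane(q))
    q=tanpts(p,W,(.47,.62,-.43,-.16));print('board',mar(q),plane(q))
s=bot.get_state();M=R.from_rotvec(s['eef_rot']).as_matrix();print(s['ee_pos'],M.round(4))
E
```

```text
time: 32.15
ee_pos: [0.5398, -0.348, 0.1452]
eef_rot: [2.282, 2.152, 0.004]
ft_force: [0.9, 0.1, 0.1]
gripper_width: 0.0737
gripper_force: 0.0
time: 33.15
ee_pos: [0.5045, -0.1433, 0.1419]
eef_rot: [2.284, 2.154, 0.004]
ft_force: [0.4, 0.1, -0.0]
gripper_width: 0.0767
gripper_force: 0.0
time: 34.15
ee_pos: [0.4697, 0.053, 0.1419]
eef_rot: [2.562, 1.815, 0.004]
ft_force: [-0.5, -0.4, -0.8]
gripper_width: 0.0814
gripper_force: 0.0
wrist A (array([486.8, 109.2]), array([83.3, 59.7]), 70.7, 5704)
scene A (array([485.9, 109.6]), array([84.6, 60.5]), 70.23, 370)
placed (array([ 535.2, -354.3]), array([ 75.4, 104.8]), 1.87, 960) (array([ 0.5412, -0.3485,  0.049 ]), array([-0.0069,  0.0022,  0.049 ]), np.float64(0.0011))
board (array([ 549. , -256.5]), array([110.1,  50.5]), 87.19, 615) (array([ 0.5546, -0.2554,  0.0339]), array([-0.0045, -0.048 ,  0.0339]), np.float64(0.0031))
[0.46891113 0.05330725 0.1417432 ] [[ 3.297e-01  9.441e-01  2.300e-03]
 [ 9.441e-01 -3.297e-01  4.000e-04]
 [ 1.200e-03  2.000e-03 -1.000e+00]]
```

```bash
python3 -m inch '[{"rx":0,"ry":0,"rz":0,"x":0.13,"y":-0.007,"z":0.08,"claw":0.95},{"rx":0,"ry":0,"rz":0,"x":0.273,"y":-0.007,"z":0.2,"claw":0.95},{"rx":0,"ry":0,"rz":0,"x":0.273,"y":-0.007,"z":0.35,"claw":0.95},{"rx":0,"ry":0,"rz":0,"x":0.273,"y":-0.007,"z":0.5,"claw":0.92},{"rx":0,"ry":0,"rz":0,"x":0.273,"y":-0.007,"z":0.6,"claw":0.88},{"rx":0,"ry":0,"rz":0,"x":0.273,"y":-0.007,"z":0.67,"claw":0.86},{"rx":0,"ry":0,"rz":0,"x":0.273,"y":-0.007,"z":0.7,"claw":0.86},{"rx":0,"ry":0,"rz":0,"x":0.273,"y":-0.007,"z":0.71,"claw":0.86}]'
python3 -m inch '[{"rx":0,"ry":0,"rz":0,"x":0,"y":0,"z":0,"claw":0.8},{"rx":0,"ry":0,"rz":0,"x":0,"y":0,"z":0,"claw":0.7},{"rx":0,"ry":0,"rz":0,"x":0,"y":0,"z":0,"claw":0.6},{"rx":0,"ry":0,"rz":0,"x":0,"y":0,"z":0,"claw":0.55},{"rx":0,"ry":0,"rz":0,"x":0,"y":0,"z":0,"claw":0.55},{"rx":0,"ry":0,"rz":0,"x":0,"y":0,"z":0,"claw":0.55},{"rx":0,"ry":0,"rz":0,"x":0,"y":0,"z":0,"claw":0.55},{"rx":0,"ry":0,"rz":0,"x":0,"y":0,"z":0,"claw":0.55}]' 70
```

```text
time: 35.25
ee_pos: [0.4877, 0.1032, -0.0]
eef_rot: [2.562, 1.815, 0.004]
ft_force: [0.4, -0.1, 0.0]
gripper_width: 0.0734
gripper_force: 0.0
time: 36.25
ee_pos: [0.487, 0.1034, 0.0008]
eef_rot: [2.562, 1.815, 0.004]
ft_force: [-3.7, -0.1, 10.4]
gripper_width: 0.0538
gripper_force: 73.3
```

```bash
python3 -m inch '[{"rx":0,"ry":0,"rz":0,"x":0,"y":0,"z":-0.05,"claw":0.55},{"rx":0,"ry":0,"rz":0,"x":0,"y":0,"z":-0.15,"claw":0.55},{"rx":0,"ry":0,"rz":0,"x":-0.05,"y":0.03,"z":-0.28,"claw":0.55},{"rx":0,"ry":0,"rz":0,"x":-0.18,"y":0.1,"z":-0.4,"claw":0.55},{"rx":0,"ry":0,"rz":0,"x":-0.32,"y":0.18,"z":-0.45,"claw":0.55},{"rx":0,"ry":0,"rz":0,"x":-0.48,"y":0.26,"z":-0.45,"claw":0.55},{"rx":0,"ry":0,"rz":0,"x":-0.64,"y":0.34,"z":-0.45,"claw":0.55},{"rx":0,"ry":0,"rz":0,"x":-0.8,"y":0.43,"z":-0.45,"claw":0.55}]'
python3 -m inch '[{"rx":0,"ry":0,"rz":-0.01,"x":-0.13,"y":0.07,"z":0,"claw":0.55},{"rx":0,"ry":0,"rz":-0.02,"x":-0.26,"y":0.14,"z":0,"claw":0.55},{"rx":0,"ry":0,"rz":-0.035,"x":-0.4,"y":0.22,"z":0,"claw":0.55},{"rx":0,"ry":0,"rz":-0.05,"x":-0.52,"y":0.29,"z":0,"claw":0.55},{"rx":0,"ry":0,"rz":-0.065,"x":-0.63,"y":0.35,"z":0,"claw":0.55},{"rx":0,"ry":0,"rz":-0.08,"x":-0.71,"y":0.39,"z":0,"claw":0.55},{"rx":0,"ry":0,"rz":-0.0886,"x":-0.76,"y":0.415,"z":0,"claw":0.55},{"rx":0,"ry":0,"rz":-0.0886,"x":-0.768,"y":0.42,"z":0,"claw":0.55}]'
python3 - <<'E'
from cell import bot
from h import *
p=bot.capture('wrist');cv2.imwrite('pics/w10.png',p['frame'])
s=bot.get_state();M=R.from_rotvec(s['eef_rot']).as_matrix();print(s['ee_pos'],M.round(4))
E
```

```text
time: 37.25
ee_pos: [0.5151, -0.0773, 0.0905]
eef_rot: [2.562, 1.815, 0.004]
ft_force: [0.8, 0.3, -3.5]
gripper_width: 0.0542
gripper_force: 75.6
time: 38.25
ee_pos: [0.5436, -0.2497, 0.0903]
eef_rot: [2.286, 2.151, 0.004]
ft_force: [0.2, -0.2, -4.1]
gripper_width: 0.0543
gripper_force: 75.6
[ 0.54349225 -0.24929856  0.09025659] [[ 6.090e-02  9.981e-01  3.400e-03]
 [ 9.981e-01 -6.090e-02 -1.000e-04]
 [ 1.000e-04  3.400e-03 -1.000e+00]]
```

View pics/w10.png

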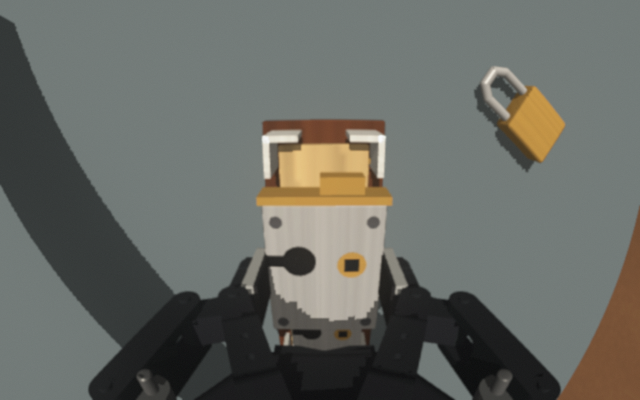

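The wrist view shows the lock centred between the +y corner angles (x≈263 and 385, row 150; strip centre at 324), with the first placed lock behind it.

```bash
python3 -m inch '[{"rx":0,"ry":0,"rz":0,"x":0,"y":0.003,"z":0.05,"claw":0.55},{"rx":0,"ry":0,"rz":0,"x":0,"y":0.003,"z":0.1,"claw":0.55},{"rx":0,"ry":0,"rz":0,"x":0,"y":0.003,"z":0.15,"claw":0.55},{"rx":0,"ry":0,"rz":0,"x":0,"y":0.003,"z":0.2,"claw":0.55},{"rx":0,"ry":0,"rz":0,"x":0,"y":0.003,"z":0.235,"claw":0.55},{"rx":0,"ry":0,"rz":0,"x":0,"y":0.003,"z":0.26,"claw":0.55},{"rx":0,"ry":0,"rz":0,"x":0,"y":0.003,"z":0.27,"claw":0.55},{"rx":0,"ry":0,"rz":0,"x":0,"y":0.003,"z":0.275,"claw":0.55}]'
python3 -m inch '[{"rx":0,"ry":0,"rz":0,"x":0,"y":0,"z":0,"claw":0.55},{"rx":0,"ry":0,"rz":0,"x":0,"y":0,"z":0.001,"claw":0.55},{"rx":0,"ry":0,"rz":0,"x":0,"y":0,"z":0.002,"claw":0.55},{"rx":0,"ry":0,"rz":0,"x":0,"y":0,"z":0.003,"claw":0.55},{"rx":0,"ry":0,"rz":0,"x":0,"y":0,"z":0.005,"claw":0.55},{"rx":0,"ry":0,"rz":0,"x":0,"y":0,"z":0.007,"claw":0.55},{"rx":0,"ry":0,"rz":0,"x":0,"y":0,"z":0.009,"claw":0.55},{"rx":0,"ry":0,"rz":0,"x":0,"y":0,"z":0.01,"claw":0.55}]'
```

```text
time: 39.3
ee_pos: [0.5444, -0.2491, 0.0352]
eef_rot: [2.285, 2.152, 0.004]
ft_force: [1.0, -1.1, -3.5]
gripper_width: 0.0538
gripper_force: 75.6
time: 40.3
ee_pos: [0.5443, -0.2489, 0.033]
eef_rot: [2.285, 2.153, 0.004]
ft_force: [0.0, 0.5, -4.2]
gripper_width: 0.0545
gripper_force: 75.6
```

```bash
python3 -m inch '[{"rx":0,"ry":0,"rz":0,"x":0,"y":0,"z":0.001,"claw":0.55},{"rx":0,"ry":0,"rz":0,"x":0,"y":0,"z":0.002,"claw":0.55},{"rx":0,"ry":0,"rz":0,"x":0,"y":0,"z":0.003,"claw":0.55},{"rx":0,"ry":0,"rz":0,"x":0,"y":0,"z":0.004,"claw":0.55},{"rx":0,"ry":0,"rz":0,"x":0,"y":0,"z":0.005,"claw":0.55},{"rx":0,"ry":0,"rz":0,"x":0,"y":0,"z":0.005,"claw":0.55},{"rx":0,"ry":0,"rz":0,"x":0,"y":0,"z":0.005,"claw":0.55},{"rx":0,"ry":0,"rz":0,"x":0,"y":0,"z":0.005,"claw":0.55}]'
```

```text
time: 41.3
ee_pos: [0.5443, -0.249, 0.0329]
eef_rot: [2.285, 2.152, 0.004]
ft_force: [-3.0, 1.4, 7.4]
gripper_width: 0.0541
gripper_force: 76.8
```

Seated on the board. Release, rise, back away, and check.

```bash
python3 -m inch '[{"rx":0,"ry":0,"rz":0,"x":0,"y":0,"z":0,"claw":0.7},{"rx":0,"ry":0,"rz":0,"x":0,"y":0,"z":0,"claw":0.8},{"rx":0,"ry":0,"rz":0,"x":0,"y":0,"z":0,"claw":0.86},{"rx":0,"ry":0,"rz":0,"x":0,"y":0,"z":0,"claw":0.86},{"rx":0,"ry":0,"rz":0,"x":0,"y":0,"z":-0.08,"claw":0.86},{"rx":0,"ry":0,"rz":0,"x":0,"y":0,"z":-0.23,"claw":0.86},{"rx":0,"ry":0,"rz":0,"x":0,"y":0,"z":-0.42,"claw":0.86},{"rx":0,"ry":0,"rz":0,"x":0,"y":0,"z":-0.6,"claw":0.86}]'
python3 -m inch '[{"rx":0,"ry":0,"rz":0,"x":-0.1,"y":0,"z":-0.05,"claw":0.9},{"rx":0,"ry":0,"rz":0,"x":-0.2,"y":0,"z":-0.1,"claw":0.9},{"rx":0,"ry":0,"rz":0,"x":-0.35,"y":0,"z":-0.15,"claw":0.9},{"rx":0,"ry":0,"rz":0,"x":-0.5,"y":0,"z":-0.2,"claw":0.9},{"rx":0,"ry":0,"rz":0,"x":-0.65,"y":0,"z":-0.2,"claw":0.9},{"rx":0,"ry":0,"rz":0,"x":-0.8,"y":0,"z":-0.2,"claw":0.9},{"rx":0,"ry":0,"rz":0,"x":-0.9,"y":0,"z":-0.2,"claw":0.9},{"rx":0,"ry":0,"rz":0,"x":-0.9,"y":0,"z":-0.2,"claw":0.9}]'
python3 - <<'E'
from cell import bot
from h import *
for n in('wrist','scene'):
  p=bot.capture(n);p['fish']=n=='wrist';W=cloud(p)
  if n=='wrist': cv2.imwrite('pics/w11.png',p['frame'])
  for k,b in(('+y',(.5,.59,-.295,-.20)),('-y',(.5,.59,-.39,-.305))):
    q=rect(W,.046,.053,b);print(n,k,mar(q),plane(q))
  q=rect(W,.038,.046,(.45,.65,-.45,-.15));print(n,'ang',mar(q))
  q=rect(W,.025,.037,(.45,.65,-.45,-.15));print(n,'board',mar(q))
E
```

```text
time: 42.3
ee_pos: [0.544, -0.249, 0.1544]
eef_rot: [2.285, 2.152, 0.004]
ft_force: [0.3, -0.7, -0.4]
gripper_width: 0.0734
gripper_force: 0.0
time: 43.3
ee_pos: [0.5324, -0.4302, 0.191]
eef_rot: [2.288, 2.151, 0.003]
ft_force: [0.7, 1.0, -0.4]
gripper_width: 0.0767
gripper_force: 0.0
wrist +y (array([ 545.1, -270.2]), array([32.3, 55.5]), 86.27, 1783) (array([ 0.5451, -0.2702,  0.0472]), array([-0.0019,  0.0004,  0.0472]), np.float64(0.0007))
wrist -y (array([ 541.6, -345.1]), array([81.1, 60.4]), 86.75, 4712) (array([ 0.5414, -0.3476,  0.0472]), array([-0.0003,  0.001 ,  0.0472]), np.float64(0.0006))
wrist ang (array([ 541.4, -330.3]), array([153.4,  76.9]), 86.33, 1205)
wrist board (array([ 544.4, -328.2]), array([155.2,  74.5]), 83.37, 2226)
scene +y (array([ 547.6, -243.8]), array([84.6, 72.1]), 87.11, 763) (array([ 0.5464, -0.2474,  0.049 ]), array([-0.0081, -0.0038,  0.049 ]), np.float64(0.0011))
scene -y (array([ 541.3, -345.5]), array([82.8, 72.2]), 86.12, 944) (array([ 0.5412, -0.3481,  0.049 ]), array([-0.0071,  0.0002,  0.049 ]), np.float64(0.0011))
scene ang (array([ 540.9, -297.7]), array([217.1,  78.7]), 86.93, 548)
scene board (array([ 541.3, -298.4]), array([216. ,  77.5]), 86.58, 874)
```

View pics/w11.png

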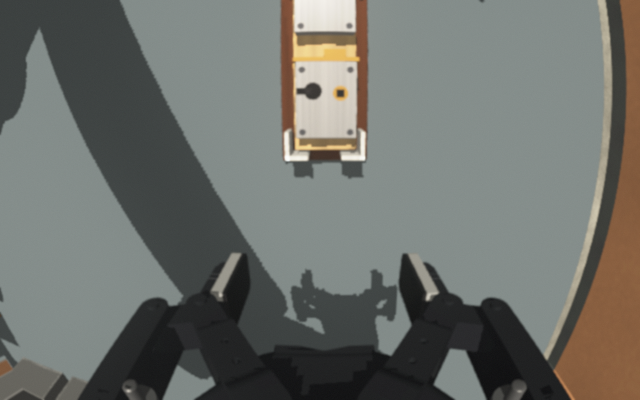

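The wrist view shows both locks flat and square on the board, at (325,15) and (328,97), and the gripper is clear.

```bash
python3 -c "
from cell import bot
print(bot.close_job())"
```

```text
the job is handed in; nothing more can be done
None
```

The job is handed in at about 43 s of the 72 s. The board is flat in the tray on the first layer, about 1 mm off centre, and both locks sit flat on it within a few mm of their marks. When I first set the board down it caught on the screwdriver tip, so I regripped it and laid it flat about 50 mm away; I didn't re-measure the screwdriver, and no verdict came back.

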